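Line up the slide racks on the scanner's feed rail

ROBOT

A 7-joint arm with a two-finger parallel gripper is mounted at the origin on the work surface. World frame = base frame: x ahead of the robot, y to its left, z up, the work surface at z = 0. Lengths are in m, angles in rad, forces in N, time in s.
With the tool pointing down it reaches from about 0.425 to 0.925 m from the base axis. Payload 6.8 kg.
Tool frame: the origin (TCP) lies at the very end of the fingers, on their centre line; the grasp point (between the pads) lies 19 mm behind it; x points along the fingers, y is the direction in which the jaws open and shut, and the axes are right-handed (so a half turn about x gives the same grasp; the last joint's range is limited). The gripper opens to 85 mm and grips with 20 to 120 N. Pads are 22 mm wide; open, the fingers measure 114 mm over their backs; the gripper's body (76 mm by 85 mm) begins 54 mm behind the grasp point. The pads swing forward as they close: fully open they stand 13 mm farther back than shut.
Start: joints at [1.05, 0.477, 0.022, 1.555, -0.011, 1.109, -0.083], TCP at [0.271, -0.618, 0.231] pointing down, gripper open.
Joint ranges: [-2.96, 2.96], [-0.34, 2.1], [-1.41, 1.46], [0.24, 2.44], [-1.37, 4.51], [0.17, 1.92], [-2.96, 2.96]. Speed limits (rad/s): [2.39, 2.39, 3.14, 3.14, 3.14, 3.14, 3.14].

INTERFACE

Orientations are given as a rotation vector (axis times angle).
In Python, from cell import manip gives the robot as it stands.
- The arm moves only by the tool carry_out, never from a script. Its argument "series" is a list of rows, each a list of 5 numbers: the finger opening in mm, from 0 to 85.4, then the shift along the tool's x, y, z in units of 40 mm (1.0 is 40 mm), then the turn about the tool's x in units of 5 degrees (1.0 is 5 degrees). A call has 1 to 8 rows; each row is the pose to reach, as a shift and turn from the pose commanded when the call began, along the tool's axes at that moment; what a row does not reach only later rows make up. A row lasts 1/8 s, in which the tool goes at most 62.5 mm and 10.7 degrees, less where a joint would pass 70% of its speed; a pose out of reach is approached as far as the arm can. A call with a gripper value outside its range is refused whole. The fingers move at their own pace and stop on an object; the grip force is fixed at half the most. Time passes only in rows, so rows that repeat a pose let the fingers close. It gives the time, the measured TCP pose, the force and the opening at its end, in the units of the state.
- manip.observe(): the state, without advancing time (a new reading comes with each control period).
- manip.camera(name): name is "scene" or "top" or "wrist"; returns (picture, depth): 480x640x3 uint8, red, green, blue; 480x640 float32, m along the optical axis (not along the pixel's ray), 0 where there is no reading.
- manip.camera_model(name): a dict with "camera_matrix" (3x3 intrinsics, pixels), "k1" (the pictures are not rectified: a ray, as slopes to the right and down, at radius r is drawn at 1 + k1 r^2 times it, then the intrinsics apply), "origin" and "orientation" of the camera in the world. Camera axes: x right, y up, looking along -z (the intrinsics and any distortion apply to the point x, -y, -z); pixel columns grow to the right and rows downward; lengths in m; the calibration is good to about 2 mm. A picture is of the moment at which its call begins: read the wrist's pose just before it. camera_model takes no time and is no camera call; for the wrist camera it gives the pose at the moment of the call.
- manip.finish_job(): hands the job in, once; it reports no verdict.
The state is a dict: "clock": time; "joint_pos": joint angles; "joint_vel": joint speeds; "tau": joint torques, N m; "ee_pos": TCP position; "eef_rot": TCP orientation; "contact_force": force on the tool from outside, world axes, zero at the start; "ft_torque": the same for the moment, N m; "gripper_width": finger opening in m.
Only numpy, scipy, OpenCV 4.12 (cv2) and the standard library are available. Lean on these libraries where they do the work, as an engineer would, in place of code of your own. Each camera call takes 0.05 s, during which the arm holds its last target. There are 200 camera calls.

TASK

Push the two grey slide racks over the bench into line along the slide scanner's feed rail: the long rack in the corner, with its end against the scanner's end stop, and the short rack right behind it, end to end and touching, both with a long side flat against the rail. Only push them gently with the fingers - do not pick up, tip or shove them so that they shoot away - and leave everything else on the bench where it stands.

Things in the scene. Friction and masses are not known exactly. Their poses are not given: they have to be found in the camera images.
- feed_rail: Fixed aluminium L-fence at the left-hand scanner (cream and teal box, 150 mm high). Origin: inner corner at bench level. Rail: bar along -y, 560 mm long, 25 mm high, 12 thick, face at x = 0 looking to -x (robot). End stop: bar 25 mm high, face at y = 0 looking to -y, reaching 85 mm to -x. Scanner: y = 15 to 235 mm, x = -100 to 160 mm. No base plate: racks slide on the bench.
- long_rack: The long slide rack: rigid grey plastic rack of upright glass slides, 70 mm (x) x 130 mm (y) x 32 mm high, about 0.35 kg, plain straight walls, slides on the bench. Origin: centre of its underside. Starts on the robot's side of the rail, turned up to 0.35 rad from it. Either end may lead and either long side may face the rail.
- short_rack: The short slide rack: the same make, 70 mm (x) x 90 mm (y) x 32 mm high, about 0.25 kg. Origin: centre of its underside. Starts beside the long rack, to its left or its right, also turned by up to 0.35 rad. Either end may lead.
- stain_jar: Bystander: lidded jar, 56 mm across, 75 mm high, left of the racks, on the robot's side. Origin: centre of its underside.
- dropper_bottle: Bystander: small amber bottle, 32 mm across, 70 mm high, beyond the rail. Origin: centre of its underside.
- petri_dish: Bystander: closed clear dish, 92 mm across, 16 mm high, beyond the rail. Origin: centre of its underside.
- beaker: Bystander: glass beaker, 68 mm across, 90 mm high, to the right of the racks. Origin: centre of its underside.
- slide_carton: Bystander: cardboard carton, 85 x 55 x 28 mm high, on the left. Origin: centre of its underside.
- wash_bottle: Bystander: white plastic bottle, 68 mm across, 160 mm high, on the far right. Origin: centre of its underside.
Mind the look-alikes: they are no part of the job. Leave any blue look-alike of the short_rack alone.

How it is judged:
At the end, for the whole second after the job is handed in: Both racks lie on the bench at rest, parallel to the rail within 0.04 rad, their middles no more than 4 mm farther from the rail than when flush; the long rack's end is within 4 mm of the end stop and the short rack follows it, within 6 mm of where it would be with no gaps at all (x of long_rack in the frame of feed_rail between -0.039 and -0.03 m and angle between the y axis of each of long_rack, short_rack and the y axis of feed_rail, either way round below 0.04 rad and y of long_rack in the frame of feed_rail above -0.069 m and height (world z) of each of long_rack, short_rack below 0.004 m and angle between each of long_rack, short_rack's own z axis and vertical below 0.05 rad and linear speed of each of long_rack, short_rack below 0.01 m/s and x of short_rack in the frame of feed_rail between -0.039 and -0.03 m and y of short_rack in the frame of feed_rail above -0.181 m); the robot touches nothing.
It fails at once if a rack is lifted off the bench or tipped (height (world z) of any of long_rack, short_rack above 0.01 m or angle between any of long_rack, short_rack's own z axis and vertical above 0.15 rad).
It fails at once if a rack is shoved so that it shoots along faster than 0.5 m/s (linear speed of any of long_rack, short_rack above 0.5 m/s).
It fails at once if a bystander is moved by more than 20 mm (distance of any of stain_jar, dropper_bottle, petri_dish, beaker, slide_carton, wash_bottle from where it was at the start of the episode above 0.02 m).
It also fails if it takes over 69 s, if anything falls off the work surface, if the arm or the gripper's body presses on something with over 40 N, if the wrist force passes 120 N, or if a joint passes its speed limit or range.

## Working session

There is one attempt and no reset: what is moved stays moved. The work goes in short steps, Python scripts to look and compute and a tool call to move; the robot and the scene stay as the last step left them, time stands still between calls to the robot, and variables do not carry over. Pictures are saved under pics/ and viewed, about 8 in all and at most 12, crops included, and the job is handed in when it is done.

Besides the shell and the picture viewer there is one more tool, called after "Request:" by a JSON object that holds its "op" and its "data". carry_out: Moves the arm, as the interface text tells. Its arguments: {"type":"object","properties":{"series":{"type":"array","items":{"type":"array","items":{"type":"number"}}}},"required":["series"]}

```bash
mkdir -p pics; ls
cat > h.py <<'E'
import numpy as np, cv2
from scipy.spatial.transform import Rotation as R
from cell import manip
def ray(m,uv):
    K=np.array(m["camera_matrix"]);uv=np.atleast_2d(np.array(uv,float))
    d=(uv-K[[0,1],[2,2]])/K[[0,1],[0,1]]
    s=d.copy()
    for _ in range(20): s=d/(1+m["k1"]*(s**2).sum(1,keepdims=True))
    return np.c_[s[:,0],-s[:,1],-np.ones(len(s))]
def rot(m):
    o=np.array(m["orientation"],float)
    return R.from_rotvec(o).as_matrix() if o.shape==(3,) else o if o.shape==(3,3) else R.from_quat(o).as_matrix()
def plane(m,uv,z):
    d=ray(m,uv)@rot(m).T;o=np.array(m["origin"])
    return o+d*((z-o[2])/d[:,2])[:,None]
def cloud(m,dep):
    v,u=np.mgrid[0:480,0:640]
    d=ray(m,np.c_[u.ravel(),v.ravel()])*dep.reshape(-1,1)
    return (d@rot(m).T+np.array(m["origin"])).reshape(480,640,3)
E
python3 - <<'E'
from h import *
print(manip.observe())
for n in("scene","top"):
    m=manip.camera_model(n);p,d=manip.camera(n);print(m)
    cv2.imwrite(f"pics/{n}0.png",p[:,:,::-1]);np.save(f"{n}0.npy",d)
E
```

```text
pics
{'clock': 0.0, 'joint_pos': array([ 1.0499123 ,  0.47780653,  0.02232979,  1.55644455, -0.01151121,
        1.10929459, -0.08311341]), 'joint_vel': array([-1.15065846e-03, -3.82837444e-04,  2.43352894e-03, -1.40737959e-03,
        2.77869461e-05,  6.85956819e-04,  9.71558910e-05]), 'tau': array([-8.73510326e-04, -5.96458912e+01,  1.60777666e+00, -2.81199950e+01,
        1.24510902e-02,  9.35838092e-03, -1.28844255e-05]), 'ee_pos': array([ 0.27054301, -0.61776813,  0.23032412]), 'eef_rot': array([ 1.99423878,  0.41944913, -1.99524142]), 'contact_force': array([-0.33738182, -0.36859361,  0.53640248]), 'ft_torque': array([ 0.05153058,  0.01853201, -0.00495557]), 'gripper_width': 0.08541806813287044}
{'camera_matrix': array([[493.2889454 ,   0.        , 322.77071633],
       [  0.        , 493.2889454 , 243.69210499],
       [  0.        ,   0.        ,   1.        ]]), 'k1': -0.08788638606778082, 'origin': array([ 1.38826322, -0.9937133 ,  0.79100602]), 'orientation': array([0.99212195, 0.3639484 , 0.66577853])}
{'camera_matrix': array([[622.25992867,   0.        , 328.90289058],
       [  0.        , 622.25992867, 239.21254368],
       [  0.        ,   0.        ,   1.        ]]), 'k1': -0.05228715907282907, 'origin': array([ 0.28688357, -0.07257876,  1.65693862]), 'orientation': array([ 0.12336151, -0.1201316 , -1.56465525])}
```

View pics/top0.png

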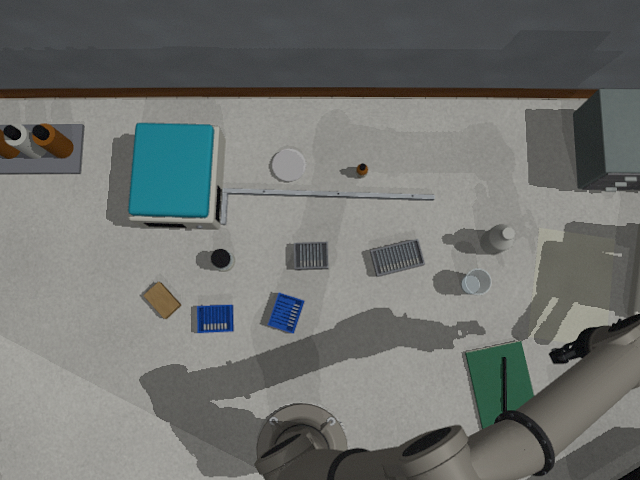

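View pics/scene0.png

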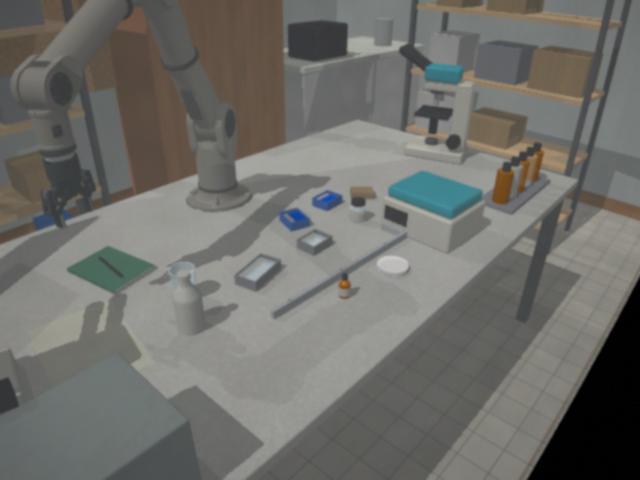

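The top picture shows the grey short rack at (311,256) and the grey long rack at (397,257). The look-alikes are two blue racks at (215,318) and (286,312), which I leave alone. The rail runs from (225,190) to (433,197), with the end stop at (223,207), the jar at (221,259) and the beaker at (476,282). I choose the two grey ones and will check them in a close crop.

```bash
cat > meas.py <<'E'
from h import *
import sys
def top(tag,show=False):
    m=manip.camera_model("top");p,d=manip.camera("top")
    cv2.imwrite(f"pics/top{tag}.png",p[:,:,::-1]);np.save(f"top{tag}.npy",d)
    C=cloud(m,d);h=C[:,:,2]
    return m,p,d,C
if __name__=="__main__":
    m,p,d,C=top("1");h=C[:,:,2]
    print("bench z",np.median(h[280:300,350:450]))
    mk=((h>.012)&(h<.045)&(d>0)).astype(np.uint8)
    n,l,st,ce=cv2.connectedComponentsWithStats(mk)
    for i in range(1,n):
        if st[i,4]<60: continue
        P=C[l==i];v,u=np.where(l==i)
        W=plane(m,np.c_[u,v],0.030)
        r=cv2.minAreaRect((W[:,:2]*1000).astype(np.float32))
        print(ce[i].round(),st[i,4],"z",np.percentile(P[:,2],[5,50,95]).round(3),"rect",np.round(r[0],0),np.round(r[1],0),round(r[2],1))
    cv2.imwrite("pics/crop1.png",cv2.resize(p[170:300,200:450,::-1],None,fx=3.2,fy=3.2))
E
python3 meas.py
```

```text
bench z -0.0007109101964001274
[589. 162.] 608 z [0.014 0.03  0.043] rect [ 757. -779.] [276. 141.] 35.3
[ 48. 156.] 1595 z [0.012 0.016 0.036] rect [792. 722.] [228. 140.] 89.9
[300. 194.] 1511 z [0.015 0.024 0.035] rect [641. -45.] [594. 265.] 79.0
[288. 165.] 687 z [0.013 0.016 0.022] rect [744.  41.] [89. 89.] 0.1
[361. 173.] 66 z [0.017 0.036 0.044] rect [ 727. -154.] [33. 31.] 62.8
[635. 281.] 536 z [0.014 0.03  0.044] rect [ 458. -889.] [ 32. 244.] 79.8
[486. 246.] 80 z [0.014 0.03  0.044] rect [ 525. -488.] [66. 30.] 33.4
[397. 257.] 761 z [0.013 0.026 0.035] rect [ 493. -248.] [ 72. 132.] 14.3
[310. 255.] 395 z [0.013 0.028 0.035] rect [498. -19.] [72. 90.] 0.2
[228. 264.] 79 z [0.015 0.035 0.044] rect [476. 201.] [38. 56.] 46.0
[479. 281.] 100 z [0.015 0.03  0.043] rect [ 429. -460.] [54. 35.] 19.8
[161. 300.] 711 z [0.02  0.027 0.033] rect [380. 368.] [91. 57.] 43.8
[286. 313.] 306 z [0.017 0.029 0.036] rect [347.  44.] [72. 90.] 72.0
[214. 318.] 562 z [0.013 0.027 0.036] rect [332. 227.] [68. 94.] 3.0
[500. 380.] 1932 z [0.012 0.015 0.021] rect [ 169. -513.] [193. 151.] 12.2
[303. 427.] 1465 z [0.013 0.017 0.035] rect [54.  3.] [123. 225.] 4.8
```

View pics/crop1.png

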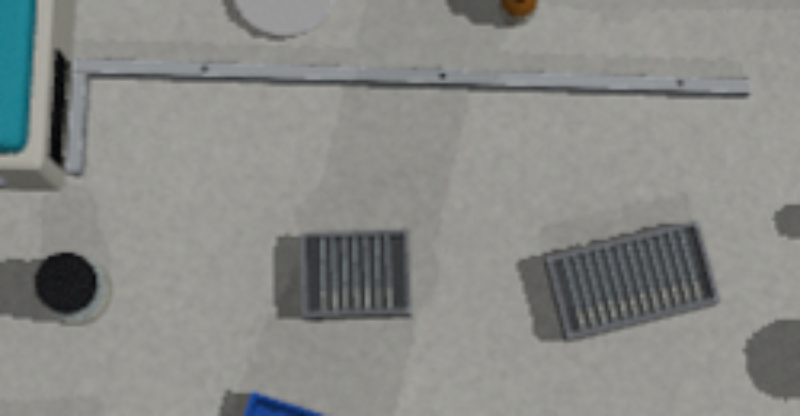

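The crop confirms it: both grey racks have the right sizes, 72x132 and 72x90 mm, and the rail and corner are at crop (85,75). Next I fit the rail and read the tool axes.

```bash
cat >> h.py <<'E'
def to(pos,jawyaw=None):
    """units from the current measured pose to world pos; jawyaw = wanted direction of tool y (mod 180 deg)"""
    s=manip.observe();Rm=R.from_rotvec(s["eef_rot"]).as_matrix()
    u=Rm.T@(np.array(pos)-s["ee_pos"])/.04;t=None
    if jawyaw is not None:
        y=Rm[:,1];cur=np.degrees(np.arctan2(y[1],y[0]))
        dd=(jawyaw-cur+90)%180-90   # world yaw change; tool x is down so the turn is the opposite
        t=-dd/5
    print("to",np.round(pos,4),"units",u.round(3),"turn",None if t is None else round(t,2))
E
cat > rail.py <<'E'
from h import *
m=manip.camera_model("top");p=cv2.imread("pics/top1.png");g=cv2.cvtColor(p,cv2.COLOR_BGR2GRAY).astype(float)
# near edge of rail top: strongest bright->dark step going down rows
L=[]
for u in range(240,428):
    c=cv2.GaussianBlur(g,(0,0),.8)[184:206,u];k=np.diff(c);i=k.argmin()
    a,b,e=k[i-1:i+2] if 0<i<len(k)-1 else (0,1,0)
    L.append((u,184+i+.5+.5*(a-e)/(a-2*b+e+1e-9)))
W=plane(m,L,.025)[:,:2]*1000
for _ in range(4):
    f=np.polyfit(W[:,1],W[:,0],1);r=W[:,0]-np.polyval(f,W[:,1]);W=W[abs(r)<max(1.5,2*r.std())]
print("rail face x = %.1f + %.4f*y"%(f[1],f[0]),"std",r.std(),len(W))
# end stop: right face, rows 200..218
E_=[]
for v in range(200,218):
    c=cv2.GaussianBlur(g,(0,0),.8)[v,218:240];i=np.diff(c).argmin();E_.append((218+i+.5,v))
W=plane(m,E_,.025)[:,:2]*1000;print("stop y",np.median(W[:,1]),np.polyfit(W[:,0],W[:,1],1),W.round(0).tolist()[::4])
s=manip.observe();print(R.from_rotvec(s["eef_rot"]).as_matrix().round(3),s["ee_pos"])
E
python3 rail.py
```

```text
rail face x = 664.4 + 0.0301*y std 0.42834232610294287 188
stop y 210.73493275773234 [-4.35474084e-02  2.37525902e+02] [[648.0, 209.0], [637.0, 209.0], [626.0, 211.0], [615.0, 211.0], [604.0, 211.0]]
[[-0.001  0.401 -0.916]
 [ 0.001 -0.916 -0.401]
 [-1.    -0.001  0.   ]] [ 0.27060207 -0.61790492  0.2305366 ]
```

```bash
python3 -c "
from h import *
to([.415,-.25,.12],88.28)"
```

```text
to [ 0.415 -0.25   0.12 ] units [ 2.772 -6.973 -6.997] turn 5.07
```

Request:
{"op": "carry_out", "data": {"series": [[85, 0, -1, -1, 1], [85, 0, -2, -2, 2], [85, 0.5, -3, -3, 3], [85, 1, -4, -4, 4], [85, 1.5, -5, -5, 5.07], [85, 2, -6, -6, 5.07], [85, 2.77, -6.97, -7, 5.07], [85, 2.77, -6.97, -7, 5.07]]}}

```text
clock: 1.15
ee_pos: [0.4157, -0.2455, 0.1186]
eef_rot: [-2.205, 0.02, 2.213]
contact_force: [-0.7, -0.0, 0.2]
gripper_width: 0.085
```

Run:
```python
from h import *
to([.415,-.25,.008],88.28)
s=manip.observe();print(R.from_rotvec(s["eef_rot"]).as_matrix().round(3),s["contact_force"])
m=manip.camera_model("wrist");p,d=manip.camera("wrist");cv2.imwrite("pics/w1.png",p[:,:,::-1])
```

```text
to [ 0.415 -0.25   0.008] units [2.764 0.123 0.006] turn 0.1
[[-0.003 -0.022 -1.   ]
 [ 0.003 -1.     0.022]
 [-1.    -0.003  0.003]] [-0.70431903 -0.02528205  0.20417866]
```

View pics/w1.png

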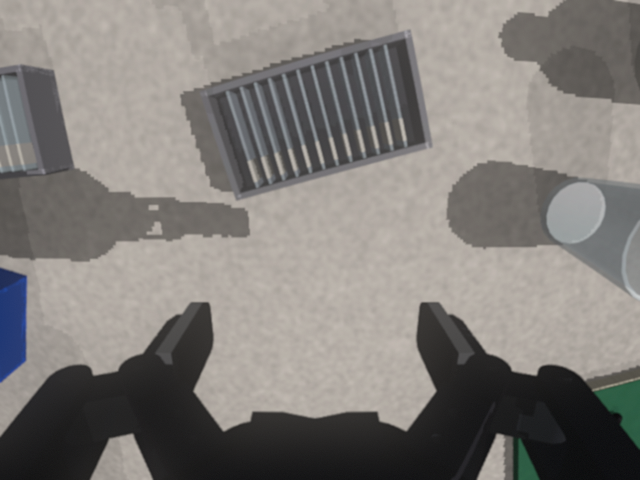

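The wrist view shows the long rack's near-left corner at (238,197) and both fingertips clear of it, at (200,310) and (430,310). I'll descend and push slowly.

Request:
{"op": "carry_out", "data": {"series": [[85, 1.4, 0.1, 0, 0.1], [85, 2.76, 0.1, 0, 0.1], [85, 2.76, 0.1, 0, 0.1], [85, 2.76, 0.1, -0.4, 0.1], [85, 2.76, 0.1, -0.8, 0.1], [85, 2.76, 0.1, -1.2, 0.1], [85, 2.76, 0.1, -1.6, 0.1], [85, 2.76, 0.1, -2.0, 0.1]]}}

```text
clock: 2.2
ee_pos: [0.4957, -0.2573, 0.0106]
eef_rot: [-2.201, 0.043, 2.203]
contact_force: [-5.4, -0.2, 4.5]
gripper_width: 0.0853
```

```bash
cat > look.py <<'E'
from h import *
import sys
def rack(cam="wrist",tag=None):
    pass
m=manip.camera_model("top");p,d=manip.camera("top");C=cloud(m,d);h=C[:,:,2]
cv2.imwrite("pics/last.png",p[:,:,::-1])
s=manip.observe();print("t",round(s["clock"],2),"tcp",s["ee_pos"].round(4),"F",s["contact_force"].round(1))
mk=((h>.012)&(h<.045)&(d>0)).astype(np.uint8)
mk=cv2.morphologyEx(mk,cv2.MORPH_CLOSE,np.ones((3,3)))
mk[:int(0)]=0
n,l,st,ce=cv2.connectedComponentsWithStats(mk)
for i in range(1,n):
    v,u=np.where(l==i);W=plane(m,np.c_[u,v],.03)[:,:2]
    c=W.mean(0)
    if st[i,4]<200 or not(.4<c[0]<.66 and -.4<c[1]<.2): continue
    r=cv2.minAreaRect((W*1000).astype(np.float32));print(ce[i].round(),st[i,4],np.round(r[0]),np.round(r[1]),round(r[2],1))
E
python3 look.py
```

```text
t 2.25 tcp [ 0.499  -0.2572  0.0109] F [ 2.9 -0.6  0.3]
[384. 236.] 281 [ 546. -217.] [51. 61.] 86.7
[310. 256.] 562 [498. -19.] [72. 90.] 0.2
```

Run:
```python
from h import *
m=manip.camera_model("wrist");p,d=manip.camera("wrist");cv2.imwrite("pics/w2.png",p[:,:,::-1])
C=cloud(m,d);np.save("C2.npy",C)
to([.575,-.25,.008],88.28)
h=C[:,:,2];mk=((h>.024)&(h<.040)&(d>0)).astype(np.uint8)
n,l,st,ce=cv2.connectedComponentsWithStats(mk)
for i in range(1,n):
    if st[i,4]>800:
        v,u=np.where(l==i);W=plane(m,np.c_[u,v],.032)[:,:2];r=cv2.minAreaRect((W*1000).astype(np.float32));print(ce[i].round(),st[i,4],np.round(r[0]),np.round(r[1]),round(r[2],1))
```

```text
to [ 0.575 -0.25   0.008] units [ 0.075 -0.251 -1.905] turn -0.09
[312. 219.] 33613 [ 530. -257.] [130.  98.] 87.8
```

View pics/w2.png

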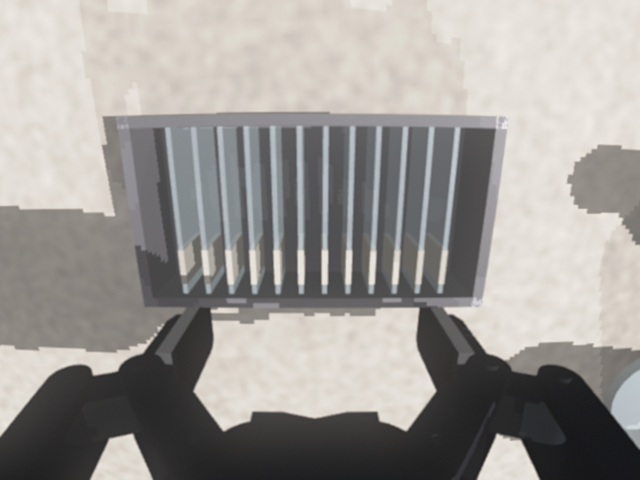

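The wrist view shows the long rack squared on both fingers, with its far edge at row ~118 (x≈0.579) and the rail about 78 mm ahead.

Request:
{"op": "carry_out", "data": {"series": [[85, 0.05, 0, -0.4, -0.1], [85, 0.05, 0, -0.8, -0.1], [85, 0.05, 0, -1.2, -0.1], [85, 0.05, 0, -1.55, -0.1], [85, 0.05, 0, -1.75, -0.1], [85, 0.05, 0, -1.9, -0.1], [85, 0.05, 0, -2.0, -0.1], [85, 0.05, 0, -2.0, -0.1]]}}

```text
clock: 3.3
ee_pos: [0.5758, -0.2602, 0.0082]
eef_rot: [-2.208, 0.033, 2.205]
contact_force: [-1.2, -0.4, -0.9]
gripper_width: 0.0849
```

```bash
cat > wr.py <<'E'
from h import *
import sys
m=manip.camera_model("wrist");p,d=manip.camera("wrist");cv2.imwrite("pics/wl.png",p[:,:,::-1])
C=cloud(m,d);h=C[:,:,2]
s=manip.observe();print("t",round(s["clock"],2),"tcp",s["ee_pos"].round(4),"F",s["contact_force"].round(1))
f=664.4+.0301*C[:,:,1]*1000
mk=((h>.024)&(h<.042)&(d>0)&(C[:,:,0]*1000<f-3)).astype(np.uint8)
mk=cv2.morphologyEx(mk,cv2.MORPH_OPEN,np.ones((3,3)))
n,l,st,ce=cv2.connectedComponentsWithStats(mk)
for i in range(1,n):
    if st[i,4]>600:
        P=C[l==i][:,:2]*1000
        # rail frame: a = along rail (0 at stop, -ve to rear), b = distance from face
        a=(P[:,1]-209.5)+.0301*(P[:,0]-670);b=-(P[:,0]-(664.4+.0301*P[:,1]))
        r=cv2.minAreaRect(P.astype(np.float32));print(st[i,4],np.round(r[0]),np.round(r[1]),round(r[2],1),"along",np.percentile(a,[.3,99.7]).round(1),"dist",np.percentile(b,[.3,99.7]).round(1))
E
python3 wr.py
```

```text
t 3.35 tcp [ 0.5759 -0.2601  0.0082] F [-0.4  0.2 -0.8]
31305 [ 609. -260.] [132.  90.] 88.3 along [-536.2 -406.3] dist [ 3.1 90.7]
```

Request:
{"op": "carry_out", "data": {"series": [[85, 0, 0, -0.05, 0], [85, 0, 0, -0.1, 0], [85, 0, 0, -0.13, 0], [85, 0, 0, -0.13, 0]]}}

```text
clock: 3.85
ee_pos: [0.5772, -0.2603, 0.0079]
eef_rot: [-2.199, 0.033, 2.212]
contact_force: [-10.3, 0.8, 8.4]
gripper_width: 0.0851
```

```bash
python3 -c "
from h import *
print(manip.observe()['joint_pos'].round(2))
to([.537,-.26,.008])
to([.537,-.26,.07])
to([.617,-.358,.07],-1.72)
to([.617,-.358,.008],-1.72)"
```

```text
[ 0.35  0.68 -0.03  1.8   0.04  0.67 -1.31]
to [ 0.537 -0.26   0.008] units [0.004 0.023 1.005] turn None
to [ 0.537 -0.26   0.07 ] units [-1.546  0.022  1.014] turn None
to [ 0.617 -0.358  0.07 ] units [-1.56  2.41 -1.06] turn 18.0
to [ 0.617 -0.358  0.008] units [-0.01   2.411 -1.069] turn 18.0
```

Request:
{"op": "carry_out", "data": {"series": [[85, 0, 0, 0.5, 0], [85, 0, 0, 1.0, 0], [60, -1.0, 0, 1.0, -2], [26, -2.0, 0.4, 0.8, -4], [26, -2.0, 1.4, 0.2, -6], [26, -2.0, 2.41, -0.5, -8], [26, -2.0, 2.41, -1.07, -10], [26, -2.0, 2.41, -1.07, -12]]}}

```text
clock: 4.85
ee_pos: [0.6229, -0.3579, 0.0883]
eef_rot: [1.602, 0.897, -1.597]
contact_force: [-0.5, 0.8, -0.4]
gripper_width: 0.0261
```

```bash
python3 -c "
from h import *
to([.617,-.358,.07],-1.72)
to([.617,-.358,.008],-1.72)
s=manip.observe();print(s['joint_pos'].round(2),s['ee_pos'].round(3))"; python3 look.py
```

```text
to [ 0.617 -0.358  0.07 ] units [ 0.458 -0.127  0.079] turn -5.93
to [ 0.617 -0.358  0.008] units [ 2.008 -0.131  0.082] turn -5.93
[ 0.63  0.7  -0.29  1.53  0.23  0.94 -0.29] [ 0.623 -0.358  0.088]
t 4.9 tcp [ 0.6218 -0.358   0.0882] F [ 0.6  0.  -0. ]
[343. 202.] 2655 [643. -47.] [591. 262.] 79.5
[310. 255.] 548 [498. -19.] [72. 90.] 0.2
```

Request:
{"op": "carry_out", "data": {"series": [[26, 0, -0.1, 0.05, -2], [26, 0, -0.13, 0.08, -4], [26, 0, -0.13, 0.08, -5.93], [26, 0, -0.13, 0.08, -5.93], [26, 1, -0.13, 0.08, -5.93], [26, 2, -0.13, 0.08, -5.93], [26, 2, -0.13, 0.08, -5.93]]}}

```text
clock: 5.78
ee_pos: [0.6118, -0.3567, 0.0049]
eef_rot: [1.237, 1.196, -1.241]
contact_force: [0.2, -0.2, 0.3]
gripper_width: 0.0257
```

```bash
python3 wr.py; python3 -c "
from h import *
to([.617,-.358,.008],-1.72)
to([.617+.0301*.298,-.060,.008],-1.72)
s=manip.observe();print(R.from_rotvec(s['eef_rot']).as_matrix().round(3))"
```

```text
t 5.83 tcp [ 0.6136 -0.3574  0.0074] F [0.4 0.1 1.2]
19160 [ 620. -284.] [84. 66.] 88.3 along [-536.4 -455.1] dist [ 3.3 69. ]
954 [ 631. -356.] [22. 14.] 88.0 along [-577.9 -556.1] dist [15.8 29.4]
958 [ 597. -354.] [14. 23.] 35.7 along [-577.7 -555.7] dist [55.1 69. ]
to [ 0.617 -0.358  0.008] units [-0.015  0.085  0.012] turn -0.1
to [ 0.626 -0.06   0.008] units [-0.009  0.021 -7.441] turn -0.1
[[-0.002  0.999 -0.039]
 [ 0.001 -0.039 -0.999]
 [-1.    -0.002 -0.001]]
```

View pics/wl.png

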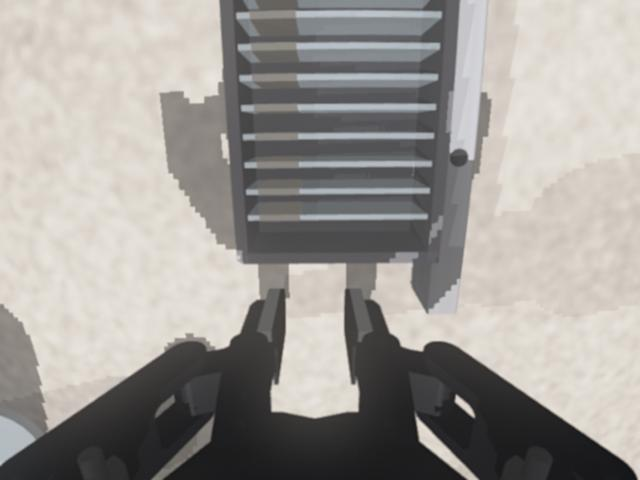

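The view shows the long rack flat on the rail, its rear end at row ~258 and the fingers centred 20 mm behind it. I'll push it along the rail.

Request:
{"op": "carry_out", "data": {"series": [[26, 0, 0.1, -0.4, -0.1], [26, 0, 0.09, -0.8, -0.1], [26, 0, 0.09, -1.2, -0.1], [26, 0, 0.08, -1.65, -0.1], [26, 0, 0.08, -2.1, -0.1], [26, 0, 0.08, -2.55, -0.1], [26, 0, 0.07, -3.0, -0.1], [26, 0, 0.07, -3.45, -0.1]]}}

```text
clock: 6.82
ee_pos: [0.6229, -0.2207, 0.01]
eef_rot: [1.229, 1.192, -1.229]
contact_force: [0.1, -5.2, 4.5]
gripper_width: 0.0262
```

```bash
cat >> wr.py <<'E'
Rm=R.from_rotvec(s["eef_rot"]).as_matrix();print("tool -z",-Rm[:,2].round(4))
to([.619+.0301*(s["ee_pos"][1]+.358),s["ee_pos"][1],.008],-1.72)
E
python3 wr.py
```

```text
t 6.88 tcp [ 0.6233 -0.2163  0.0099] F [ 0.1 -0.4  2.3]
26077 [ 622. -168.] [127.  68.] 88.3 along [-436.  -315.5] dist [ 3.1 70.8]
tool -z [2.460e-02 9.997e-01 3.000e-04]
to [ 0.6233 -0.2163  0.008 ] units [ 0.048 -0.     0.   ] turn 0.06
```

Request:
{"op": "carry_out", "data": {"series": [[26, 0.04, 0, -0.45, 0.06], [26, 0.04, 0, -0.9, 0.06], [26, 0.04, 0, -1.35, 0.06], [26, 0.04, 0, -1.8, 0.06], [26, 0.04, 0.01, -2.25, 0.06], [26, 0.04, 0.01, -2.7, 0.06], [26, 0.04, 0.02, -3.15, 0.06], [26, 0.04, 0.02, -3.6, 0.06]]}}

```text
clock: 7.88
ee_pos: [0.627, -0.0768, 0.0075]
eef_rot: [1.233, 1.191, -1.234]
contact_force: [-0.3, -5.5, 3.9]
gripper_width: 0.026
```

```bash
python3 wr.py
```

```text
t 7.92 tcp [ 0.627  -0.0724  0.0075] F [ 0.5 -0.7  1.7]
26329 [627. -24.] [127.  68.] 88.3 along [-292.9 -173.8] dist [ 3.1 70.6]
9158 [517. -20.] [42. 91.] 1.6 along [-278.7 -187.7] dist [124.6 162.3]
tool -z [0.0301 0.9995 0.0012]
to [ 0.6276 -0.0724  0.008 ] units [-0.014  0.015 -0.   ] turn -0.0
```

Request:
{"op": "carry_out", "data": {"series": [[26, 0, 0.01, -0.45, 0], [26, 0, 0.01, -0.9, 0], [26, 0, 0.01, -1.35, 0], [26, 0, 0.01, -1.8, 0], [26, 0, 0.01, -2.25, 0], [26, 0, 0.01, -2.7, 0], [26, 0, 0.01, -3.05, 0], [26, 0, 0.01, -3.3, 0]]}}

```text
clock: 8.93
ee_pos: [0.6312, 0.0557, 0.0067]
eef_rot: [1.232, 1.193, -1.234]
contact_force: [-0.7, -5.5, 4.6]
gripper_width: 0.026
```

Request:
{"op": "carry_out", "data": {"series": [[26, 0, 0, -0.1, 0], [26, 0, 0, -0.2, 0], [26, 0, 0, -0.25, 0], [26, 0, 0, -0.28, 0], [26, 0, 0, -0.28, 0]]}}

```text
clock: 9.55
ee_pos: [0.6316, 0.0663, 0.0065]
eef_rot: [1.233, 1.193, -1.234]
contact_force: [1.0, -4.9, 3.6]
gripper_width: 0.0261
```

```bash
python3 wr.py
```

```text
t 9.6 tcp [0.6316 0.0663 0.0064] F [ 0.2 -4.4  4.1]
26599 [631. 119.] [126.  68.] 88.2 along [-148.   -30.9] dist [ 3.1 70.2]
1212 [500.  23.] [41.  6.] 2.2 along [-194.4 -187.5] dist [144.5 184.2]
tool -z [ 3.300e-02  9.995e-01 -6.000e-04]
to [0.6318 0.0663 0.008 ] units [-0.039  0.005 -0.   ] turn -0.03
```

Request:
{"op": "carry_out", "data": {"series": [[26, 0, 0, -0.06, 0], [26, 0, 0, -0.12, 0], [26, 0, 0, -0.18, 0], [26, 0, 0, -0.18, 0]]}}

```text
clock: 10.1
ee_pos: [0.6317, 0.0685, 0.0064]
eef_rot: [1.23, 1.188, -1.24]
contact_force: [-2.4, -13.0, 7.8]
gripper_width: 0.0265
```

Request:
{"op": "carry_out", "data": {"series": [[26, 0, 0, 0.5, 0], [26, 0, 0, 1.0, 0], [26, -1.2, 0, 1.0, 0], [26, -2.3, 0, 1.2, 2], [26, -2.3, -1.0, 1.8, 4], [26, -2.3, -2.4, 2.0, 6], [26, -2.3, -3.8, 2.0, 8], [40, -2.3, -4.9, 2.0, 10]]}}

```text
clock: 11.1
ee_pos: [0.4308, 0.0003, 0.0982]
eef_rot: [1.841, 0.631, -1.842]
contact_force: [0.7, 1.2, 1.4]
gripper_width: 0.04
```

```bash
python3 -c "
from h import *
print(manip.observe()['joint_pos'].round(2))
to([.436,-.019,.09],88.28)
to([.436,-.019,.008],88.28)"
```

```text
[ 0.1   0.29 -0.28  2.22  0.13  0.64 -1.19]
to [ 0.436 -0.019  0.09 ] units [0.205 0.463 0.193] turn 7.9
to [ 0.436 -0.019  0.008] units [2.255 0.464 0.192] turn 7.9
```

Request:
{"op": "carry_out", "data": {"series": [[40, 0.2, 0.3, 0.15, 2], [40, 0.2, 0.46, 0.19, 4], [40, 0.2, 0.46, 0.19, 6], [40, 0.2, 0.46, 0.19, 7.9], [40, 0.2, 0.46, 0.19, 7.9]]}}

```text
clock: 11.72
ee_pos: [0.4387, -0.0185, 0.0903]
eef_rot: [-2.21, 0.024, 2.21]
contact_force: [0.4, -0.2, 0.1]
gripper_width: 0.0397
```

```bash
python3 wr.py; python3 -c "
from h import *
to([.436,-.019,.008],88.28)"
```

```text
t 11.78 tcp [ 0.4387 -0.0185  0.0904] F [ 0.5  0.4 -0.3]
8130 [501. -20.] [71. 91.] 2.1 along [-281.1 -188.1] dist [125.9 199.9]
903 [384.  58.] [24. 36.] 71.5 along [-176.8 -146.7] dist [263.2 295.3]
1147 [354.  14.] [16. 65.] 73.7 along [-220.3 -192.9] dist [278.  341.7]
2945 [334. 211.] [73. 55.] 2.3 along [-36.7  16.4] dist [298.8 371.7]
tool -z [ 9.998e-01 -1.980e-02 -1.000e-04]
to [ 0.6292 -0.0185  0.008 ] units [ 2.059 -0.094 -4.763] turn -17.88
to [ 0.436 -0.019  0.008] units [2.059 0.016 0.066] turn 0.12
```

View pics/wl.png

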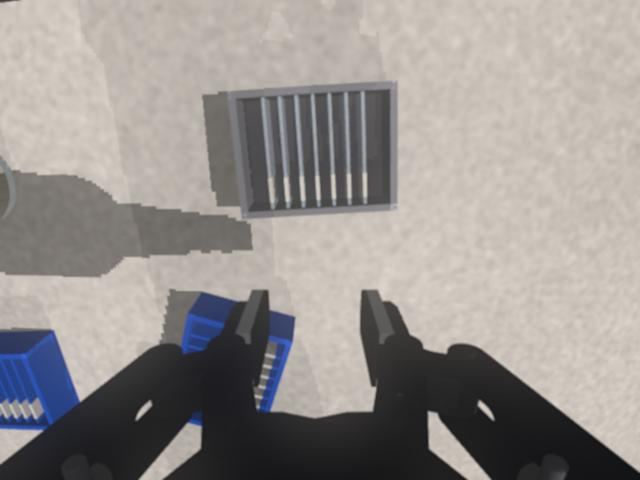

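The view shows the grey short rack at (318,150), with the fingers clear of it and of the blue rack at (240,340). I'll descend and push it to the rail.

Request:
{"op": "carry_out", "data": {"series": [[40, 1.0, 0, 0.06, 0.12], [40, 2.06, 0, 0.06, 0.12], [40, 2.06, 0, 0.06, 0.12], [40, 2.06, 0, -0.3, 0.12], [40, 2.06, 0, -0.7, 0.12], [40, 2.06, 0, -1.1, 0.12], [40, 2.06, 0, -1.5, 0.12], [40, 2.06, 0, -1.9, 0.12]]}}

```text
clock: 12.78
ee_pos: [0.5159, -0.0204, 0.0083]
eef_rot: [-2.204, 0.038, 2.204]
contact_force: [-2.8, 0.1, 2.6]
gripper_width: 0.0405
```

```bash
python3 wr.py; python3 -c "
from h import *
to([.5844,-.021,.008],88.28)"
```

```text
t 12.82 tcp [ 0.5189 -0.0203  0.0086] F [1.  0.  0.5]
1888 [618.  81.] [ 6. 43.] 86.3 along [-132.3 -127.5] dist [27.6 70.3]
23453 [550. -23.] [91. 93.] 88.0 along [-281.4 -191.4] dist [ 67.4 156.5]
tool -z [ 0.9994 -0.0341  0.0037]
to [ 0.6292 -0.0203  0.008 ] units [ 0.026 -0.094 -2.756] turn 17.95
to [ 0.5844 -0.021   0.008 ] units [ 0.022 -0.038 -1.638] turn -0.05
```

Request:
{"op": "carry_out", "data": {"series": [[40, 0.02, 0, -0.4, -0.05], [40, 0.02, 0, -0.8, -0.05], [40, 0.02, 0, -1.15, -0.05], [40, 0.02, 0, -1.4, -0.05], [40, 0.02, 0, -1.55, -0.05], [40, 0.02, 0, -1.65, -0.05], [40, 0.02, 0, -1.75, -0.05], [40, 0.02, 0, -1.75, -0.05]]}}

```text
clock: 13.82
ee_pos: [0.5843, -0.0227, 0.0071]
eef_rot: [-2.205, 0.033, 2.207]
contact_force: [-2.6, -0.1, -0.2]
gripper_width: 0.0401
```

```bash
python3 wr.py
```

```text
t 13.88 tcp [ 0.5843 -0.0228  0.0071] F [-2.8  0.5 -0.8]
20080 [617. -25.] [91. 88.] 88.3 along [-281.4 -191.4] dist [ 3.3 88.6]
5912 [630.  91.] [26. 68.] 87.2 along [-132.3 -106.8] dist [ 3.3 70.3]
tool -z [ 9.996e-01 -2.960e-02 -7.000e-04]
to [ 0.6291 -0.0228  0.008 ] units [-0.023 -0.033 -1.119] turn -18.0
```

Request:
{"op": "carry_out", "data": {"series": [[40, 0, 0, -0.06, 0], [40, 0, 0, -0.12, 0], [40, 0, 0, -0.12, 0], [40, 0, 0, 0.4, 0], [40, 0, 0, 0.9, 0], [30, -1.0, 0, 1.0, -2], [26, -2.0, 0.5, 1.0, -4], [26, -2.0, 1.4, 0.5, -6]]}}

```text
clock: 14.88
ee_pos: [0.5659, -0.0771, 0.0912]
eef_rot: [1.946, 0.496, -1.931]
contact_force: [1.0, -0.1, -0.1]
gripper_width: 0.0259
```

```bash
python3 -c "
from h import *
print(manip.observe()['joint_pos'].round(2))
to([.6268,-.1005,.09],-1.72)"
```

```text
[ 0.22  0.49 -0.25  1.92  0.17  0.75 -1.19]
to [ 0.6268 -0.1005  0.09  ] units [ 0.042  1.246 -1.052] turn -11.89
```

Request:
{"op": "carry_out", "data": {"series": [[26, 0, 0.6, -0.5, -2], [26, 0, 1.25, -1.05, -4], [26, 0, 1.25, -1.05, -6], [26, 0, 1.25, -1.05, -8], [26, 0, 1.25, -1.05, -10], [26, 0, 1.25, -1.05, -11.89], [26, 0, 1.25, -1.05, -11.89]]}}

```text
clock: 15.75
ee_pos: [0.6244, -0.1026, 0.0875]
eef_rot: [1.241, 1.189, -1.238]
contact_force: [-0.3, -0.6, 0.6]
gripper_width: 0.0262
```

```bash
python3 wr.py; python3 -c "
from h import *
to([.6268,-.1005,.008],-1.72)"
```

```text
t 15.8 tcp [ 0.6243 -0.1025  0.0875] F [-0.2 -0.2  0.8]
6632 [627. -26.] [91. 66.] 88.1 along [-281.6 -191.4] dist [ 3.2 69.1]
tool -z [4.310e-02 9.991e-01 3.000e-04]
to [ 0.6267 -0.1025  0.008 ] units [ 1.987  0.058 -0.002] turn -0.15
to [ 0.6268 -0.1005  0.008 ] units [ 1.987  0.058 -0.052] turn -0.15
```

View pics/wl.png

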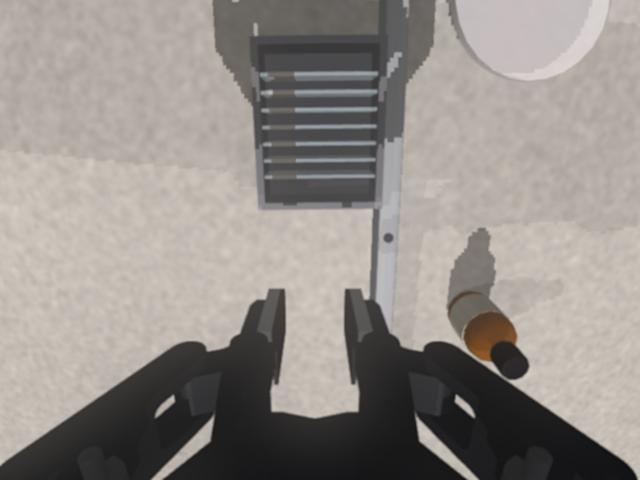

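The view shows the short rack flat on the rail, its rear edge at row 205, and the dropper bottle clear at (490,335). I'll descend and push the rack up to the long one.

Request:
{"op": "carry_out", "data": {"series": [[26, 1.0, 0.06, 0, -0.15], [26, 1.98, 0.06, 0, -0.15], [26, 1.98, 0.06, 0, -0.15], [26, 1.98, 0.06, -0.4, -0.15], [26, 1.98, 0.05, -0.75, -0.15], [26, 1.98, 0.05, -1.1, -0.15], [26, 1.98, 0.04, -1.4, -0.15], [26, 1.98, 0.04, -1.7, -0.15]]}}

```text
clock: 16.8
ee_pos: [0.6283, -0.0338, 0.0085]
eef_rot: [1.228, 1.196, -1.228]
contact_force: [0.7, -2.6, 1.8]
gripper_width: 0.0264
```

```bash
python3 wr.py
```

```text
t 16.85 tcp [ 0.6282 -0.0311  0.0084] F [ 0.6 -0.1  0.5]
1942 [630.  80.] [ 2. 67.] 88.4 along [-131.6 -130.1] dist [ 3.3 70.1]
23550 [628.  12.] [112.  68.] 88.3 along [-249.9 -143.3] dist [ 3.1 70.7]
tool -z [0.0241 0.9997 0.0015]
to [ 0.6288 -0.0311  0.008 ] units [ 0.011  0.015 -0.   ] turn 0.07
```

Request:
{"op": "carry_out", "data": {"series": [[26, 0, 0.01, -0.12, 0.07], [26, 0, 0.01, -0.24, 0.07], [26, 0, 0.01, -0.32, 0.07], [26, 0, 0.01, -0.38, 0.07], [26, 0, 0.01, -0.44, 0.07], [26, 0, 0.01, -0.5, 0.07], [26, 0, 0.01, -0.55, 0.07], [26, 0, 0.01, -0.55, 0.07]]}}

```text
clock: 17.85
ee_pos: [0.6286, -0.0214, 0.008]
eef_rot: [1.229, 1.185, -1.243]
contact_force: [-1.4, -18.4, 4.3]
gripper_width: 0.026
```

```bash
python3 wr.py
```

```text
t 17.9 tcp [ 0.6286 -0.0215  0.008 ] F [ -1.3 -18.2   5.7]
27720 [628.  31.] [127.  68.] 88.3 along [-236.9 -118.2] dist [ 3.2 70.3]
tool -z [ 0.0379  0.9992 -0.0102]
to [ 0.6291 -0.0215  0.008 ] units [ 0.     0.012 -0.   ] turn -0.09
```

Both racks are pressed firmly against the stop at 18 N. I'll retract clear and check from the top.

Request:
{"op": "carry_out", "data": {"series": [[26, 0, 0, 0.3, 0], [26, 0, 0, 0.8, 0], [26, -1.0, 0, 1.0, 0], [26, -2.3, 0, 1.0, 0], [26, -3.0, -1.0, 2.0, 0], [26, -3.0, -2.4, 3.0, 0], [26, -3.0, -3.8, 4.0, 0], [26, -3.0, -4.5, 5.2, 0]]}}

```text
clock: 18.9
ee_pos: [0.4434, -0.2103, 0.1281]
eef_rot: [1.231, 1.195, -1.231]
contact_force: [1.2, -2.0, 0.3]
gripper_width: 0.0263
```

Run:
```python
from h import *
s=manip.observe();print(s["clock"],s["ee_pos"].round(3),s["contact_force"].round(1))
m=manip.camera_model("top");p,d=manip.camera("top");C=cloud(m,d)*1000;h=C[:,:,2]
cv2.imwrite("pics/topf.png",cv2.resize(p[170:300,200:450,::-1],None,fx=3.2,fy=3.2))
g=cv2.GaussianBlur(cv2.cvtColor(p,cv2.COLOR_RGB2GRAY).astype(np.float32),(0,0),.8)
# near (robot-side) top edge of the racks, z=32: lower outer edge, dark rack -> brighter bench
mk=(h>26)&(h<42)&(d>0)
for name,a0,a1 in(("long",-120,-12),("short",-210,-140)):
    L=[]
    for u in range(225,330):
        v=np.where(mk[190:240,u])[0]
        if len(v): L.append((u,190+v.max()+.5))
    W=plane(m,L,.032)[:,:2]*1000
    a=(W[:,1]-209.5)+.0301*(W[:,0]-670);b=(664.4+.0301*W[:,1])-W[:,0]
    k=(a>a0)&(a<a1);f=np.polyfit(a[k],b[k],1);print(name,"near edge dist",b[k].mean().round(1),"slope",f[0].round(4),k.sum())
```

```text
18.9 [ 0.443 -0.21   0.128] [ 1.2 -2.   0.3]
long near edge dist 73.1 slope 0.005 40
short near edge dist 70.7 slope -0.0445 26
```

View pics/topf.png

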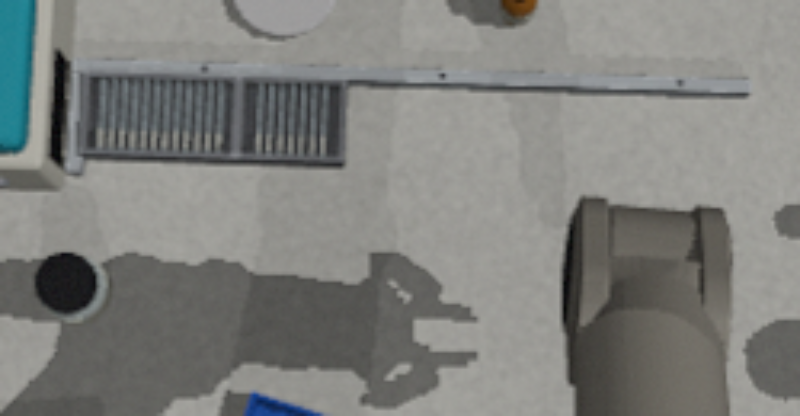

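The crop shows both racks in the corner, touching end to end at (237,115) and flat on the rail. I'll take a close wrist look in front of the joint, then a gentle side press.

```bash
python3 -c "
from h import *
to([.535,.08,.128],88.28)"
```

```text
to [0.535 0.08  0.128] units [-0.059  2.135 -7.572] turn 17.87
```

Request:
{"op": "carry_out", "data": {"series": [[85, 0, 0.5, -1, 2], [85, 0, 1, -2, 4], [85, 0, 1.5, -3, 6], [85, 0, 2.1, -4.2, 8], [85, 0, 2.13, -5.4, 10], [85, 0, 2.13, -6.6, 12], [85, 0, 2.13, -7.57, 14], [85, 0, 2.13, -7.57, 16]]}}

```text
clock: 19.95
ee_pos: [0.5403, 0.0947, 0.1281]
eef_rot: [2.149, 0.157, -2.148]
contact_force: [0.1, -0.6, 0.2]
gripper_width: 0.0847
```

```bash
python3 -c "
from h import *
to([.555,.08,.118],88.28)"
```

```text
to [0.555 0.08  0.118] units [ 0.253  0.417 -0.31 ] turn 1.99
```

Request:
{"op": "carry_out", "data": {"series": [[85, 0.25, 0.42, -0.31, 1.99], [85, 0.25, 0.42, -0.31, 1.99], [85, 0.25, 0.42, -0.31, 1.99]]}}

```text
clock: 20.32
ee_pos: [0.5548, 0.0754, 0.1181]
eef_rot: [-2.206, 0.031, 2.208]
contact_force: [0.1, -0.7, 0.0]
gripper_width: 0.0851
```

```bash
python3 wr.py
python3 - <<'E'
from h import *
to([.562,.08,.008],88.28)
m=manip.camera_model("wrist");p,d=manip.camera("wrist");C=cloud(m,d)*1000
a=(C[...,1]-209.5)+.0301*(C[...,0]-670);b=(664.4+.0301*C[...,1])-C[...,0]
mk=(C[...,2]>24)&(C[...,2]<42)&(b<78)&(b>50)&(d>0)
for n,a0,a1 in(("long",-122,-20),("short",-212,-138)):
    A=[];B=[]
    for u in range(640):
        v=np.where(mk[:,u])[0]
        if len(v):
            q=v.max();
            if a0<a[q,u]<a1:A.append(a[q,u]);B.append(b[q,u])
    if len(A)>20:
        f=np.polyfit(A,B,1);print(n,len(A),np.median(B).round(1),"slope",f[0].round(4),np.min(A),np.max(A))
E
```

```text
t 20.38 tcp [0.5548 0.0755 0.1182] F [-0.8  0.3 -0.2]
15089 [630. 105.] [232.  69.] 88.3 along [-220.7    8.8] dist [ 3.1 70.2]
2045 [621. 224.] [ 6. 94.] 87.1 along [11.2 16.7] dist [ 3.3 96.1]
874 [509. 206.] [44. 12.] 73.1 along [-28.5  12.9] dist [154.6 171.8]
896 [345. 255.] [47. 45.] 2.6 along [15.7 57.4] dist [302.3 349.1]
tool -z [ 9.996e-01 -2.850e-02 -3.000e-04]
to [0.632  0.0755 0.008 ] units [ 2.755 -0.053 -1.931] turn -17.98
to [0.562 0.08  0.008] units [ 2.755 -0.116 -0.177] turn 0.02
long 155 70.0 slope -0.0023 -121.29187983912539 -20.764105865644055
short 114 70.0 slope 0.0034 -211.02720690886989 -138.6312286171022
```

View pics/wl.png

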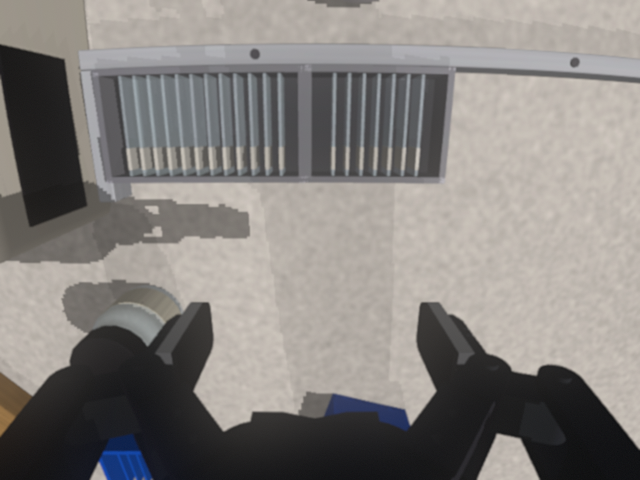

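The close view shows both racks flush with the rail and the stop, their joint at (303,120). Their near edges measure 70.0 mm from the rail with slopes under 0.004, and the rear end is at -220.7 mm (ideal -220). No side press is needed, so I'm handing in.

```bash
python3 -c "
from h import *
print(manip.finish_job(), manip.observe()['contact_force'].round(1))"
```

```text
the job is handed in; nothing more can be done
the job is handed in; nothing more can be done
```

I pushed the long rack flat onto the rail and along it into the corner. Then I pushed the short rack onto the rail and up against it. The job was handed in at about 20 s of the 69 s allowed; no verdict came back.

- **Position:** the last wrist-camera check put both near edges 70.0 mm from the rail, which is flush. Both racks were parallel to it within 0.004 rad. The rear end of the pair was at -220.7 mm against an ideal of -220 mm, so there is no real gap.
- **Contact:** the end pushes finished at 13 N for the long rack and 18 N for the short one.
- **Gripper:** it was clear of everything at hand-in, with the fingertips 118 mm above the bench.
- **Disagreeing check:** the final top-camera fit gave a slope of -0.0445 rad for the short rack, just over the 0.04 limit, and 73.1 mm for the long rack's edge. Its pixels are about 2.5 mm there, so I trusted the closer wrist view.
- **Not measured:** I did not measure the bystanders' positions again at the end. The fingers stayed clear of them on every move, and the blue look-alikes were left alone.

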